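Stand the tipped vial and snap its cap home

ROBOT

A 6-joint arm with a two-finger parallel gripper is mounted at the origin on a cart in front of the work surface, level with it; the furniture and walls round the work are solid. World frame = base frame: x ahead of the robot, y to its left, z up, the work surface at z = 0. Lengths are in mm, angles in rad, forces in N, time in s.
With the tool pointing down it reaches from about 150 to 775 mm from the base axis. Payload 6.1 kg.
Tool frame: the origin (TCP) lies midway between the tips of the shut fingers; the grasp point (between the pads) lies 19 mm behind it; z points along the fingers, y is the line along which they close (so a half turn about z gives the same grasp; the last joint's range is limited). The gripper opens to 85 mm and grips with 20 to 120 N. Pads are 22 mm wide; open, the fingers measure 114 mm over their backs; the gripper's body (76 mm by 85 mm) begins 54 mm behind the grasp point. The pads swing forward as they close: fully open they stand 13 mm farther back than shut.
Start: joints at [1.336, 0.126, -0.04, 1.405, 0, 1.571], TCP at [122.135, 510.579, 231.295] pointing down, gripper open.
Joint ranges: [-2.72, 2.72], [-0.95, 1.95], [-1.27, 1.35], [-1.78, 2.02], [-1.46, 1.47], [-3.14, 3.14]. Speed limits (rad/s): [2.39, 2.39, 3.01, 3.14, 3.14, 3.14].

INTERFACE

Orientations are given as a unit quaternion [x, y, z, w].
In Python, from workcell import sensors, read_camera, get_calibration, arm, spotter gives the robot as it stands. The module is installed in compiled form; this text tells all that it offers.
- The arm moves only by the shell command python3 -m handwheel 'ROWS' [FORCE]. ROWS is text: rows parted by semicolons, each of 7 numbers parted by spaces: the shift along the world's x, y, z in m, then the turn, a rotation vector about the world's x, y, z in degrees, then the closure, from -1 (fully open) to 1 (shut), so that 0 is half open. In form: tx ty tz wx wy wz gripper; .... A call has 1 to 12 rows; each row is the pose to reach, as a shift and turn from the pose commanded when the call began; what a row does not reach only later rows make up. A row lasts 1/12 s, in which the tool goes at most 41.7 mm and 7.16 degrees, less where a joint would pass 70% of its speed; a pose out of reach is approached as far as the arm can. A call with a gripper value outside its range is refused whole. The fingers move at their own pace and stop on an object; FORCE is the grip in N (left out, the last holds). Time passes only in rows, so rows that repeat a pose let the fingers close. It gives the time, the measured TCP pose, the force, the opening and the grip force at its end, in the units of the state.
- sensors.observe(): the state, without advancing time (a new reading comes with each control period).
- read_camera(name): name is "scene" or "top" or "wrist"; returns the picture (420x560x3 uint8, red, green, blue); there is no depth.
- get_calibration(name): a dict with "vertical_fov" (degrees; the focal length in pixels is half the picture's height over the tangent of half this angle, whatever the lens; pixels are square), "cx", "cy" (the principal point, pixels), "view" (4x4, takes a point from world to camera coordinates). Camera axes: x right, y down, z forward; pixel columns grow to the right and rows downward; lengths in mm; the calibration is good to about 2 mm. The wrist camera is an equidistant fisheye: a pixel r from the principal point sees the ray r / f radians off the axis. A picture is of the moment at which its call begins: read the wrist's pose just before it. get_calibration takes no time and is no camera call; for the wrist camera it gives the pose at the moment of the call.
- arm.job_done(): hands the job in; it is judged then, once.
Trained networks look in the newest picture that a camera, given by its name, has taken for a name from the list of things; names that differ only in an ending like _2 or _b are one class to them, and where a whole thing is asked for, a point or a joint stands for the part that bears it (a point fixed in the world has none). Each returns a list of dicts, best first, with "confidence" (0 to 1); they miss things now and then, are a little off and sometimes report something else, mostly with a low value. They report only what shows in the picture. A call takes as long as a camera call. They do not tell look-alikes from the thing itself.
- spotter.recognise(camera, name): "at" ([column, row] in pixels, amid what is visible of it).
The state is a dict: "time_s": time; "q": joint angles; "qvel": joint speeds; "tau": joint torques, N m; "position": TCP position; "orientation": TCP orientation; "contact_force": force on the tool from outside, world axes, zero at the start; "torque": the same for the moment, N m; "width": finger opening in mm; "grip_force": force on a finger pad.
Only numpy, scipy, OpenCV 4.12 (cv2) and the standard library are available. Lean on these libraries where they do the work, as an engineer would, in place of code of your own. Each camera call takes 0.05 s, during which the arm holds its last target. There are 200 camera calls.

TASK

One of the screw vials in the aluminium lane has tipped and leans against the end stop: stand it upright on the lane floor, between the end stop and the other vials, without spilling it or knocking the others over. Then take the larger of the two loose caps from the tray, set it squarely on the vial's neck and press it straight down until it clicks and sits fully home. Do not let go at the end: finish with the fingers still pressing down firmly on the cap, about 10 N, and hold that push while the seal settles.

Things in the scene. Friction and masses are not known exactly. Their poses are not given: they have to be found in the camera images.
- vial_mid (a point): The tipped, open vial: clear plastic, steel screws in its lower third, 86 mm tall, 0.07 to 0.14 kg. The point is on its axis 43 mm from the foot; z runs along it from foot to mouth. Body 26 mm in diameter up to 66 mm from the foot; best gripped 50 to 60 mm up. It starts leaning some 35 degrees towards the lane's -x end stop, its foot on the lane floor
- vial_mouth (a point): Centre of the tipped vial's flat rim, 86 mm from the foot; z points out of the vial. Below it is a 19 mm neck (20 mm long) with a snap bead 24 mm in diameter, widest 7 mm below the rim
- cap_mid (a point): The larger loose cap, the one that fits: white ribbed plastic, 34 mm in diameter, 20 mm high, flat top 4 mm thick, standing open side down in the tray. The point is on its axis, half-way up. When home, the rim meets the inside of its top: this point is then 6 mm below the mouth (37 mm above vial_mid) and the cap's top 4 mm above the rim
- cap: The same larger cap, origin at the middle of its open lower side, z up. Sprung lugs inside its skirt must ride over the vial's bead: they touch it some 7 mm above home, resist with up to 7 to 10 N, and let go with a click and a drop in force about 5 mm above home; the cap then slides on easily until it stops hard at home
- small_cap_mid (a point): The smaller loose cap in the same tray, 24 mm in diameter, 16 mm high; it does not fit. The point is at its centre, half-way up
- lane: Aluminium channel, fixed; origin on the bench under its middle, x along it from the tipped vial to the others (to the robot's left), z up. Floor 6 mm above the bench, inside 190 mm long, 29.6 mm wide; side rails 4 mm thick, tops 20 mm above the bench; at each end a stop 5 mm thick, top 51 mm up. The tipped vial leans on the stop at x = -95 mm and belongs upright with its axis at x = -75 to -35 mm
- standing_vial_0_mid (a point): Capped vial standing in the lane, number 1 of three counted from the tipped one: 90 mm tall with its cap, 26 mm body, 34 mm cap. The point is on its axis, half-way up (45 mm)
- standing_vial_1_mid (a point): Capped vial standing in the lane, number 2 of three counted from the tipped one: 90 mm tall with its cap, 26 mm body, 34 mm cap. The point is on its axis, half-way up (45 mm)
- standing_vial_2_mid (a point): Capped vial standing in the lane, number 3 of three counted from the tipped one: 90 mm tall with its cap, 26 mm body, 34 mm cap. The point is on its axis, half-way up (45 mm)
- cap_tray: Shallow steel tray with the two loose caps, fixed: 110 mm (x) by 130 mm (y), rim 10 mm high, wall and floor 3 mm. Origin under its middle; the caps stand about 30 mm to either side along its y
Things that resemble listed ones, but are neither listed nor needed, are in the scene too. What is shaped like the part that bears standing_vial_2_mid but brown or green is not meant.

How it is judged:
By the outcome, as a careful person would: the job done as asked, in the order asked, and still so for the second after the job is handed in, while the arm keeps its last pose, push and grip.
It also fails if it takes over 61 s, if anything falls off the work surface, if the arm or the gripper's body presses on something with over 40 N, if the wrist force passes 120 N, or if a joint passes its speed limit or range.

## Working session

There is one attempt and no reset: what is moved stays moved. The work goes in short steps, Python scripts to look and compute and a shell command to move; the robot and the scene stay as the last step left them, time stands still between calls to the robot, and variables do not carry over. Pictures are saved under pics/ and viewed, at most 10 in all, crops included, and the job is handed in when it is done.

```bash
mkdir -p pics
cat > h.py <<'E'
import numpy as np,cv2
from workcell import sensors, read_camera, get_calibration, arm, spotter
def snap(c,fn=None):
    cal=get_calibration(c); im=read_camera(c)
    if fn: cv2.imwrite('pics/'+fn,im[:,:,::-1])
    return im,cal
def ray(cal,uv,fish=False):
    f=210/np.tan(np.radians(cal['vertical_fov'])/2)
    d=np.array([uv[0]-cal['cx'],uv[1]-cal['cy']])
    V=np.array(cal['view']);R=V[:3,:3];o=-R.T@V[:3,3]
    if fish:
        r=np.hypot(*d);t=r/f
        v=np.array([*(d/max(r,1e-9)*np.sin(t)),np.cos(t)])
    else: v=np.array([d[0]/f,d[1]/f,1.])
    v=R.T@v
    return o,v/np.linalg.norm(v)
def onz(cal,uv,z,fish=False):
    o,v=ray(cal,uv,fish); return o+v*(z-o[2])/v[2]
def tri(rays):
    A=np.zeros((3,3));b=np.zeros(3)
    for o,v in rays:
        P=np.eye(3)-np.outer(v,v);A+=P;b+=P@o
    p=np.linalg.solve(A,b)
    return p,[float(np.linalg.norm((np.eye(3)-np.outer(v,v))@(p-o))) for o,v in rays]
def proj(cal,p,fish=False):
    f=210/np.tan(np.radians(cal['vertical_fov'])/2)
    V=np.array(cal['view']);c=V[:3,:3]@p+V[:3,3]
    if fish:
        r=np.hypot(c[0],c[1]);t=np.arctan2(r,c[2]);return np.array([cal['cx'],cal['cy']])+f*t*c[:2]/max(r,1e-9)
    return np.array([cal['cx'],cal['cy']])+f*c[:2]/c[2]
E
cat > a.py <<'E'
from h import *
cals={}
ims=[]
for c in ['scene','top','wrist']:
    im,cal=snap(c,c+'0.png');ims.append(im);cals[c]=cal
    f=lambda v:np.round(v,1).tolist()
    for n in ['vial_mid','vial_mouth','cap_mid','small_cap_mid','lane','standing_vial_0_mid','cap_tray']:
        print(c,n,[(f(d['at']),round(d['confidence'],2),f(onz(cal,d['at'],{'vial_mouth':70,'vial_mid':40,'cap_mid':13,'small_cap_mid':11,'standing_vial_0_mid':45}.get(n,6),c=='wrist'))[:2]) for d in spotter.recognise(c,n)[:5]])
print(sensors.observe())
E
python3 a.py
```

```text
scene vial_mid [([280.1, 199.5], 0.46, [556.7, -0.8])]
scene vial_mouth [([265.6, 177.0], 0.69, [566.7, 53.8]), ([283.0, 202.9], 0.6, [531.8, -30.4])]
scene cap_mid [([323.2, 262.3], 0.78, [500.2, -172.2]), ([261.8, 169.3], 0.4, [624.9, 121.5])]
scene small_cap_mid [([347.0, 280.8], 0.66, [497.7, -235.2])]
scene lane [([269.4, 199.8], 0.77, [562.7, 38.4])]
scene standing_vial_0_mid [([263.9, 173.9], 0.92, [591.1, 82.3])]
scene cap_tray [([337.2, 277.0], 0.77, [494.6, -213.6])]
top vial_mid [([268.1, 188.9], 0.53, [564.7, -6.9]), ([340.0, 213.3], 0.37, [497.1, -168.7])]
top vial_mouth [([266.9, 189.3], 0.66, [556.3, -4.5]), ([236.7, 178.2], 0.47, [586.2, 62.4])]
top cap_mid [([341.4, 214.0], 0.76, [500.1, -176.3])]
top small_cap_mid [([365.9, 208.9], 0.57, [509.2, -235.9])]
top lane [([245.2, 196.1], 0.82, [558.7, 49.6])]
top standing_vial_0_mid [([239.2, 178.3], 0.77, [592.8, 58.9])]
top cap_tray [([356.2, 219.3], 0.63, [486.4, -211.5])]
wrist vial_mid []
wrist vial_mouth []
wrist cap_mid []
wrist small_cap_mid []
wrist lane []
wrist standing_vial_0_mid []
wrist cap_tray []
{'time_s': 1.2, 'q': array([ 1.33600877e+00,  1.25806823e-01, -3.96036043e-02,  1.40541720e+00,
        2.42130324e-06,  1.57080835e+00]), 'qvel': array([ 7.08708038e-04,  1.10633534e-04, -1.05534981e-04,  1.52279421e-04,
        5.98187878e-04,  9.18699004e-05]), 'tau': array([ 2.82451529e-04, -4.35718918e+01,  3.53097081e+01,  1.41380966e-03,
       -5.38291783e-05, -3.73043591e-06]), 'position': array([122.12768558, 510.57224672, 231.28929329]), 'orientation': array([ 1.17130299e-01,  9.93116555e-01, -1.54025469e-05, -3.03546273e-06]), 'contact_force': array([ 0.36434303, -0.24681004, -0.31920072]), 'torque': array([-0.01039196,  0.0220922 , -0.00322667]), 'grip_force': 0.0, 'width': 85.47675063396338}
```

```bash
python3 -c "
import cv2,numpy as np
a=cv2.imread('pics/scene0.png')[130:310,210:390];b=cv2.imread('pics/top0.png')[130:310,200:380]
cv2.imwrite('pics/m.png',np.hstack([cv2.resize(x,(400,400),interpolation=cv2.INTER_CUBIC) for x in(a,b)]))"
```

```text
(no output)
```

View pics/m.png

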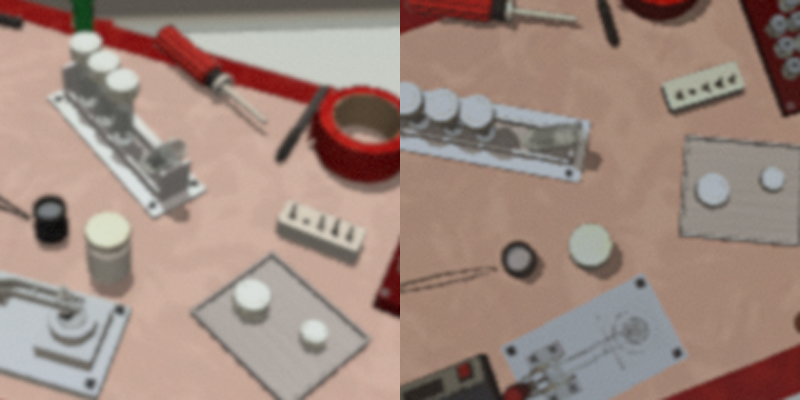

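The scene view shows the tipped vial at the lane's near end, leaning on the end stop (about px 285,200). Three capped vials stand beyond it. The tray holds the large cap at about (323,262) and the small one at (347,281). The top view agrees with this. I'll move the wrist camera over the lane.

```bash
R=1; python3 -m handwheel '0.038 -0.05 0.003 0 0 -7 -1;0.07 -0.09 0.006 0 0 -14 -1;0.1 -0.128 0.009 0 0 -21 -1;0.13 -0.167 0.012 0 0 -28 -1;0.16 -0.2 0.015 0 0 -35 -1;0.185 -0.235 0.018 0 0 -42 -1;0.21 -0.268 0.02 0 0 -49 -1;0.235 -0.3 0.022 0 0 -56 -1;0.26 -0.333 0.024 0 0 -63 -1;0.285 -0.366 0.026 0 0 -70 -1;0.31 -0.399 0.028 0 0 -77 -1;0.335 -0.43 0.03 0 0 -84 -1'
python3 -m handwheel '0.025 -0.032 0 0 0 -2.5 -1;0.05 -0.063 0 0 0 -2.5 -1;0.07 -0.09 0 0 0 -2.5 -1;0.085 -0.11 0 0 0 -2.5 -1;0.085 -0.11 0 0 0 -2.5 -1'
cat > b.py <<'E'
from h import *
import sys
tag=sys.argv[1]
im,cal=snap('wrist','w%s.png'%tag)
f=lambda v:np.round(v,1).tolist()
for n in sys.argv[2:]:
    print(n,[(f(d['at']),round(d['confidence'],2),f(onz(cal,d['at'],{'vial_mouth':78,'vial_mid':47,'cap_mid':13,'small_cap_mid':11,'standing_vial_0_mid':45}.get(n,6),True))[:2]) for d in spotter.recognise('wrist',n)[:5]])
V=np.array(cal['view']);print('cam',f(-V[:3,:3].T@V[:3,3]),f(V[2,:3]),cal['vertical_fov']); np.save('cal%s.npy'%tag,cal,allow_pickle=True)
E
python3 b.py 1 vial_mid vial_mouth standing_vial_0_mid lane cap_mid small_cap_mid
```

```text
time_s: 2.2
position: [429.7, 114.7, 259.5]
orientation: [0.754, 0.657, 0.0, 0.0]
contact_force: [1.2, 0.8, 0.3]
width: 85.4
grip_force: 0.0
time_s: 2.62
position: [516.1, 3.3, 258.0]
orientation: [0.767, 0.641, -0.0, 0.0]
contact_force: [-1.1, 0.7, 0.2]
width: 85.2
grip_force: 0.0
vial_mid [([319.4, 188.6], 0.9, [562.4, -13.9])]
vial_mouth [([314.8, 188.7], 0.92, [554.8, -5.7])]
standing_vial_0_mid [([328.5, 115.0], 0.71, [585.2, 65.5])]
lane [([303.9, 132.0], 0.75, [558.3, 48.9]), ([298.9, 336.5], 0.29, [506.5, -245.4])]
cap_mid [([285.6, 300.2], 0.58, [498.1, -171.3])]
small_cap_mid [([299.7, 334.2], 0.61, [508.6, -237.2])]
cam [529.3, 72.6, 401.2] [-0.0, -0.3, -1.0] 65.70646984690485
```

View pics/w1.png

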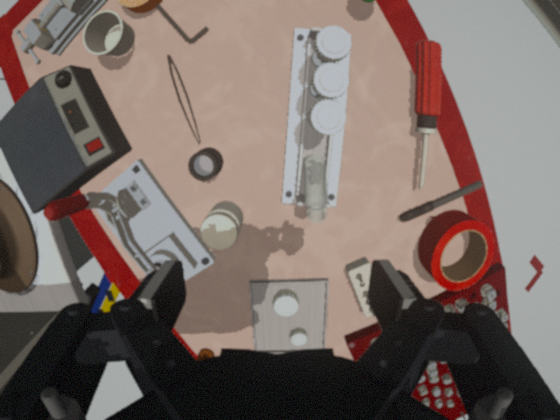

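```bash
python3 -c "
import cv2
a=cv2.imread('pics/w1.png')[20:230,260:380]
cv2.imwrite('pics/w1c.png',cv2.resize(cv2.rotate(a,0),None,fx=3.8,fy=3.8,interpolation=cv2.INTER_CUBIC))"
```

```text
(no output)
```

View pics/w1c.png

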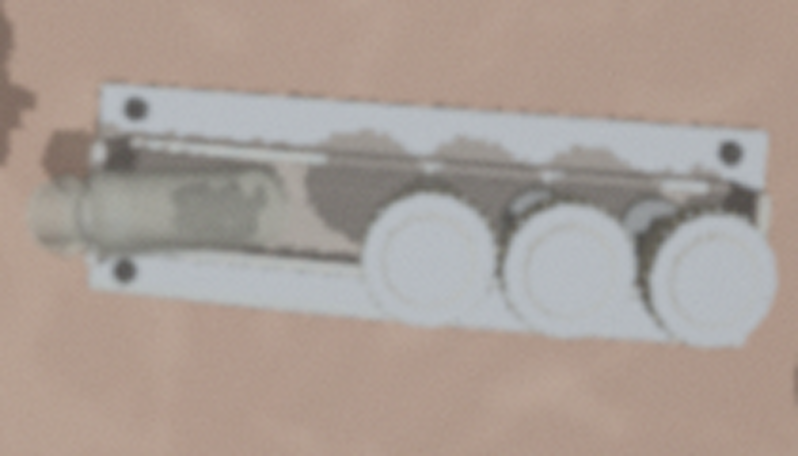

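```bash
cat > c.py <<'E'
from h import *
cal=np.load('cal1.npy',allow_pickle=True).item()
P=lambda x,y,z:onz(cal,(260+y/3.8,229-x/3.8),z,True)
C=[P(*p,5) for p in [(100,83),(90,290),(742,347),(768,130)]]
print(np.round(C,1).tolist()); m=np.mean(C,0)
ex=(C[2]+C[3]-C[0]-C[1])/2;print('len',np.linalg.norm(ex));yaw=np.arctan2(ex[1],ex[0]);print('ctr',m,'yaw',np.degrees(yaw), 'width',np.linalg.norm(C[0]-C[1]))
ex=np.array([np.cos(yaw),np.sin(yaw),0]);ey=np.array([-ex[1],ex[0],0])
L=lambda p:np.round([(p-m)@ex,(p-m)@ey,p[2]],1)
for p in [(428,258),(570,268),(713,279)]: q=P(*p,96);print('cap',q.round(1),L(q))
# cross-check lane axis from cap tops; vial axis plane
q=[P(428,258,96),P(713,279,96)];d=q[1]-q[0];print('yaw caps',np.degrees(np.arctan2(d[1],d[0])))
print('mouth',P(45,215,79),L(P(45,215,79)),'foot',L(P(265,212,15)))
a=L(P(700,190,20)),L(P(150,145,20));print('rail',a)
E
python3 c.py
```

```text
[[516.7, -34.0, 5.0], [584.8, -49.6, 5.0], [637.8, 162.2, 5.0], [569.8, 179.8, 5.0]]
len 219.3102418361452
ctr [577.26851499  64.60247209   5.        ] yaw 76.00346728112717 width 69.85201856940776
cap [576.5  65.3  96. ] [ 0.5  1.  96. ]
cap [584.9 100.   96. ] [36.2  1.2 96. ]
cap [594.2 135.9  96. ] [73.2  0.8 96. ]
yaw caps 75.85616067092859
mouth [552.12710884 -35.88420281  79.        ] [-1.036e+02  1.000e-01  7.900e+01] foot [-51.   -1.6  15. ]
rail (array([85., 16., 20.]), array([-88.6,  17. ,  20. ]))
```

```bash
cat > d.py <<'E'
from h import *
from scipy.spatial.transform import Rotation as R
M=np.array([577.2,64.6,0]);Y=np.radians(76);ex=np.array([np.cos(Y),np.sin(Y),0]);ey=np.array([-ex[1],ex[0],0]);ez=np.array([0,0,1.])
W=lambda a,b,c:M+a*ex+b*ey+c*ez
def toolR(t): # tilt deg toward -x of the tool's back; tool y = -ey
    z=np.sin(np.radians(t))*ex-np.cos(np.radians(t))*ez;y=-ey
    return R.from_matrix(np.column_stack([np.cross(y,z),y,z]))
def delta(p,Rt=None,s=None):
    s=s or sensors.observe();q=R.from_quat(s['orientation'])
    r=(Rt*q.inv()).as_rotvec(degrees=True) if Rt else np.zeros(3)
    print('shift m',np.round((p-s['position'])/1000,4).tolist(),'rot',np.round(r,2).tolist())
E
python3 -c "
from d import *
T=W(-71.9,.5,44);z=toolR(35).apply([0,0,1])
delta(T-100*z,toolR(35));delta(T,toolR(35));print(T,z,sensors.observe()['q'])"
```

```text
shift m [0.0321, -0.0684, -0.1335] rot [34.24, -7.21, -4.0]
shift m [0.046, -0.0128, -0.2154] rot [34.24, -7.21, -4.0]
[559.32066784  -5.04330177  44.        ] [ 0.1387607   0.55653876 -0.81915204] [ 1.50156575e-02  1.05425561e-01 -1.34584689e-03  1.46351827e+00
  1.16731671e-04  1.75791778e+00]
```

```bash
python3 -m handwheel '0.006 -0.013 -0.025 6.5 -1.4 -0.8 -1;0.012 -0.026 -0.05 13 -2.7 -1.5 -1;0.018 -0.039 -0.075 19.5 -4.1 -2.3 -1;0.024 -0.052 -0.1 26 -5.5 -3 -1;0.029 -0.062 -0.12 31 -6.5 -3.6 -1;0.032 -0.068 -0.1335 34.2 -7.2 -4 -1;0.032 -0.068 -0.1335 34.2 -7.2 -4 -1'
python3 b.py 2 vial_mid vial_mouth; python3 -c "
from d import *
T=W(-71.9,.5,44);delta(T,toolR(35))
cal=np.load('cal2.npy',allow_pickle=True).item()
for a in (0,55,86):print(a,proj(cal,W(-52.9-.574*a,.5,13.5+.819*a),True))"
```

```text
time_s: 3.55
position: [543.7, -62.4, 120.8]
orientation: [0.753, 0.584, 0.235, -0.188]
contact_force: [-0.5, 0.3, -0.3]
width: 85.4
grip_force: 0.0
vial_mid [([279.8, 210.9], 0.93, [559.0, -11.2])]
vial_mouth [([278.0, 214.4], 0.97, [554.7, -23.3]), ([276.1, 103.9], 0.75, [575.1, 62.8])]
cam [539.8, -86.5, 278.5] [0.1, 0.3, -0.9] 65.70646984690485
shift m [0.0132, 0.0556, -0.0825] rot [0.1, -0.05, 0.01]
0 [278.31404546 195.92862329]
55 [278.23174063 214.44615434]
86 [278.16392129 229.14663068]
```

View pics/w2.png

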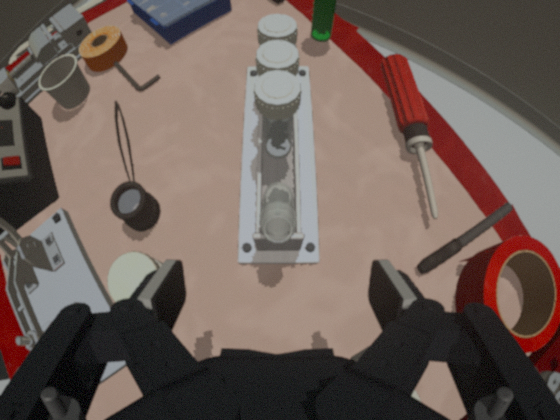

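```bash
python3 -c "
from d import *
c1=np.load('cal1.npy',allow_pickle=True).item();c2=np.load('cal2.npy',allow_pickle=True).item()
p,e=tri([ray(c1,(220,224),True),ray(c2,(134,275),True)]);print('jar top',p,e,(p-M)@ex,(p-M)@ey)
import cv2
a=cv2.imread('pics/w2.png')[110:270,180:380];cv2.imwrite('pics/w2c.png',cv2.resize(a,None,fx=3.7,fy=3.7,interpolation=cv2.INTER_CUBIC))"
```

```text
jar top [442.47514346 -34.43905056  51.95789418] [1.704574879071799, 1.704574879071876] -128.6900601750107 106.76323767603928
```

View pics/w2c.png

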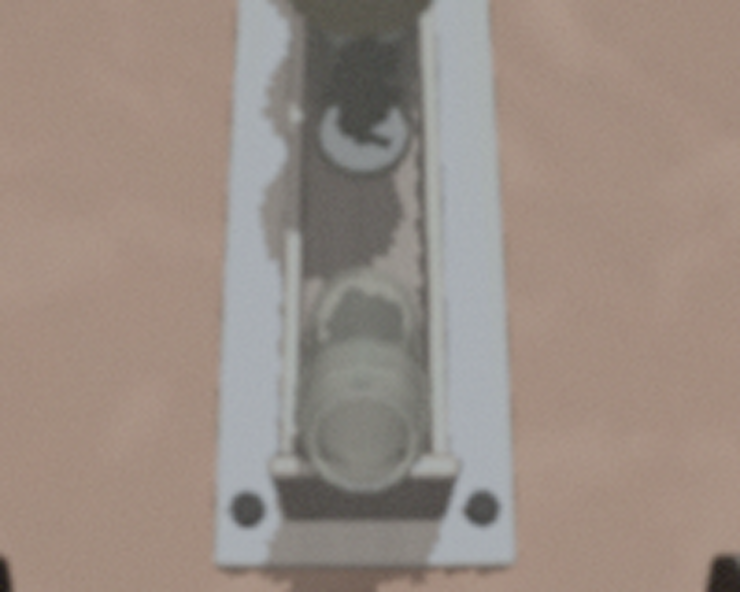

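The mouth is at px (278,228) and the foot at (278,196), both within 2 px of my model, so I'll descend along the vial's axis and grip.

```bash
python3 -m handwheel '0.004 0.016 -0.024 0 0 0 -1;0.008 0.033 -0.049 0 0 0 -1;0.011 0.047 -0.07 0 0 0 -1;0.0132 0.0556 -0.0825 0 0 0 -1;0.0132 0.0556 -0.0825 0 0 0 -1'
python3 -m handwheel '0 0 0 0 0 0 0.2;0 0 0 0 0 0 0.3;0 0 0 0 0 0 1;0 0 0 0 0 0 1;0 0 0 0 0 0 1;0 0 0 0 0 0 1;0 0 0 0 0 0 1;0 0 0 0 0 0 1' 40; python3 -c "
from d import *
s=sensors.observe();print(W(-71.9,.5,44));delta(W(-55,0,42+5),toolR(0))"
```

```text
time_s: 4.12
position: [558.3, -2.3, 42.7]
orientation: [0.751, 0.589, 0.235, -0.186]
contact_force: [-0.9, 0.1, -0.0]
width: 85.4
grip_force: 0.0
time_s: 4.78
position: [559.8, -6.1, 43.7]
orientation: [0.752, 0.587, 0.237, -0.185]
contact_force: [1.4, -1.5, 5.1]
width: 25.0
grip_force: 39.5
[559.32066784  -5.04330177  44.        ]
shift m [0.0041, 0.0173, 0.0033] rot [-33.91, 8.5, 0.08]
```

```bash
python3 -m handwheel '0 0.001 0.004 -3.4 0.8 0 1;0.001 0.003 0.005 -6.8 1.7 0 1;0.001 0.005 0.005 -10.2 2.5 0 1;0.002 0.007 0.005 -13.6 3.4 0 1;0.002 0.009 0.005 -17 4.2 0 1;0.003 0.011 0.004 -20.4 5.1 0 1;0.003 0.013 0.004 -23.8 6 0 1;0.004 0.015 0.003 -27.2 6.8 0 1;0.004 0.017 0.003 -30.6 7.7 0 1;0.005 0.019 0.002 -33.9 8.5 0 1;0.005 0.019 0.002 -33.9 8.5 0 1'
python3 b.py 3 vial_mid vial_mouth; python3 -c "
from d import *
s=sensors.observe();p=s['position'];print((p-M)@ex,(p-M)@ey,s['contact_force']);delta(p,toolR(0))"
```

```text
time_s: 5.7
position: [563.9, 15.1, 44.3]
orientation: [0.788, 0.616, -0.002, -0.0]
contact_force: [1.0, 0.9, -1.6]
width: 24.9
grip_force: 39.3
vial_mid [([280.8, 289.6], 0.56, [563.7, 2.7])]
vial_mouth [([275.4, 293.8], 0.96, [565.3, 19.1])]
cam [582.0, 83.3, 187.4] [-0.1, -0.3, -1.0] 65.70646984690485
-53.01836424837009 0.8630144345247622 [-0.64909952  0.53037004 -1.14628918]
shift m [0.0, 0.0, 0.0] rot [-0.06, -0.14, 0.09]
```

View pics/w3.png

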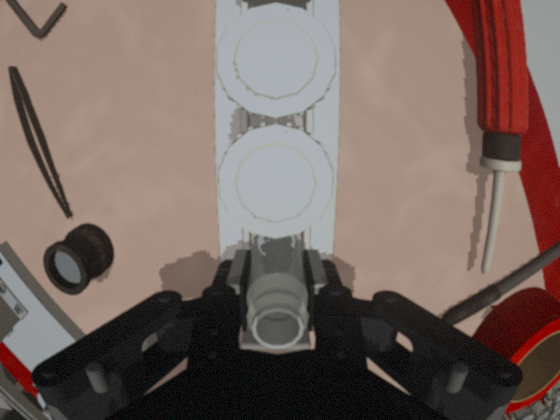

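```bash
python3 -c "
from d import *
c=np.load('cal3.npy',allow_pickle=True).item()
p=onz(c,(278,325),94,True);print(p,(p-M)@ex,(p-M)@ey)"
python3 -m handwheel '0 0 -0.001 0 0 0 1;0 0 -0.002 0 0 0 1;0 0 -0.0025 0 0 0 1;0 0 -0.003 0 0 0 1'
```

```text
[565.4409551   15.65235146  94.        ] -50.33846462116329 -0.4317569040633884
time_s: 6.18
position: [563.9, 12.8, 43.3]
orientation: [0.789, 0.614, 0.0, -0.001]
contact_force: [-6.1, 1.3, 12.5]
width: 24.8
grip_force: 40.7
```

```bash
python3 -m handwheel '0 0 0.0015 0 0 0 1;0 0 0.002 0 0 0 1'
python3 -m handwheel '0 0 0 0 0 0 0.4;0 0 0 0 0 0 0;0 0 0 0 0 0 -0.3;0 0 0 0 0 0 -0.5;0 0 0 0 0 0 -0.5;0 0 0 0 0 0 -0.5;0 0 0.02 0 0 0 -0.5;0 0 0.06 0 0 0 -0.5;0 0 0.1 0 0 0 -0.5;0 0 0.13 0 0 0 -0.5;0 0 0.13 0 0 0 -0.5'
python3 b.py 4 vial_mid vial_mouth cap_mid small_cap_mid;python3 -c "
from d import *
c=np.load('cal4.npy',allow_pickle=True).item();print(proj(c,W(-54,0,92),True),proj(c,W(-54,0,6),True))
delta(np.array([498,-173,120]))"
```

```text
time_s: 6.35
position: [564.1, 12.7, 44.3]
orientation: [0.789, 0.615, -0.0, -0.0]
contact_force: [-0.2, -0.6, -0.9]
width: 24.7
grip_force: 39.4
time_s: 7.27
position: [567.1, 13.5, 181.3]
orientation: [0.789, 0.615, 0.004, 0.003]
contact_force: [0.7, -0.6, -0.3]
width: 63.9
grip_force: 0.0
vial_mid [([275.0, 202.7], 0.97, [566.5, 9.5])]
vial_mouth [([272.7, 202.9], 0.77, [566.6, 17.8])]
cap_mid [([257.8, 344.7], 0.6, [500.6, -166.8])]
small_cap_mid []
cam [583.5, 81.5, 324.7] [-0.1, -0.3, -1.0] 65.70646984690485
[271.25875873 215.55496236] [271.87864537 190.26156555]
shift m [-0.0653, -0.1864, -0.0526] rot [0.0, 0.0, 0.0]
```

View pics/w4.png

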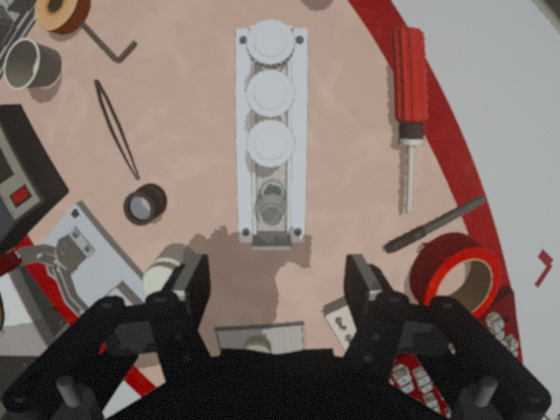

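The vial is standing: mouth at px (271,208), foot just above it in the picture, and the neighbouring vials undisturbed. Next I'll look at the cap.

```bash
python3 -m handwheel '-0.012 -0.036 0 0 0 0 -0.5;-0.024 -0.072 0 0 0 0 -0.5;-0.037 -0.108 0 0 0 0 -0.5;-0.05 -0.144 0 0 0 0 -0.5;-0.063 -0.18 0 0 0 0 -0.5;-0.074 -0.21 0 0 0 0 -0.5;-0.08 -0.228 0 0 0 0 -0.5;-0.08 -0.228 0 0 0 0 -0.5;-0.08 -0.228 0 0 0 0 -0.5'
python3 b.py 5 vial_mouth cap_mid small_cap_mid cap_tray
python3 - <<'E'
from d import *
import cv2
c=np.load('cal5.npy',allow_pickle=True).item();im=cv2.imread('pics/w5.png')
uv=proj(c,np.array([500,-172,23]),True);print('pred',uv)
g=cv2.cvtColor(im,cv2.COLOR_BGR2GRAY)
x,y=uv.astype(int);cv2.imwrite('pics/w5c.png',cv2.resize(im[max(0,y-80):y+80,max(0,x-100):x+100],None,fx=3.7,fy=3.7,interpolation=cv2.INTER_CUBIC));print(x-100,y-80)
E
```

```text
time_s: 8.27
position: [483.1, -215.2, 172.6]
orientation: [0.789, 0.614, -0.001, -0.002]
contact_force: [-0.5, 0.1, -0.1]
width: 64.0
grip_force: 0.0
vial_mouth []
cap_mid [([283.0, 147.2], 0.75, [499.3, -175.5])]
small_cap_mid [([307.8, 209.0], 0.79, [508.3, -240.0]), ([279.8, 147.0], 0.27, [496.4, -174.8])]
cap_tray []
cam [501.5, -147.4, 315.9] [-0.1, -0.3, -1.0] 65.70646984690485
pred [282.97083927 144.29902778]
182 64
```

View pics/w5c.png

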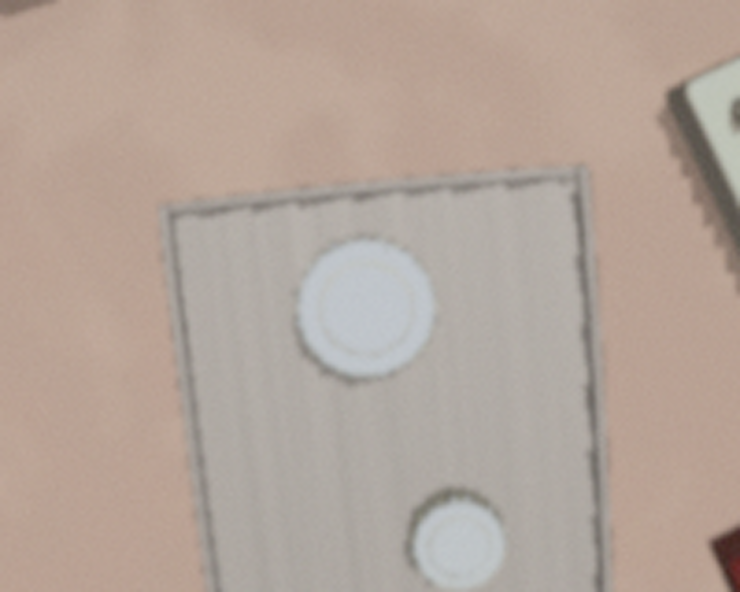

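```bash
python3 -c "
from d import *
c=np.load('cal5.npy',allow_pickle=True).item()
p=onz(c,(281.2,147),23,True);print(p);p[2]=60;delta(p,toolR(0))"
```

```text
[ 497.86158211 -173.99191539   23.        ]
shift m [0.0135, 0.0396, -0.1137] rot [-0.03, -0.1, 0.01]
```

```bash
python3 -m handwheel '0.004 0.012 -0.03 0 0 0 -0.1;0.008 0.025 -0.06 0 0 0 -0.1;0.012 0.035 -0.09 0 0 0 -0.1;0.0135 0.0396 -0.1137 0 0 0 -0.1;0.0135 0.0396 -0.1137 0 0 0 -0.1;0.0135 0.0396 -0.1137 0 0 0 -0.1;0.0135 0.0396 -0.1137 0 0 0 -0.1' 45; python3 -c "
from d import *
delta(np.array([497.9,-174,7]))"
```

```text
time_s: 9.1
position: [498.4, -175.0, 61.8]
orientation: [0.788, 0.615, -0.0, 0.0]
contact_force: [-0.1, 0.6, -0.4]
width: 47.2
grip_force: 0.0
shift m [-0.0005, 0.001, -0.0548] rot [0.0, 0.0, 0.0]
```

```bash
python3 -m handwheel '0 0 -0.015 0 0 0 -0.1;0 0 -0.03 0 0 0 -0.1;0 0 -0.042 0 0 0 -0.1;0 0 -0.05 0 0 0 -0.1;0 0 -0.053 0 0 0 -0.1;0 0 -0.053 0 0 0 -0.1'
python3 -m handwheel '0 0 0 0 0 0 0.1;0 0 0 0 0 0 0.2;0 0 0 0 0 0 0.5;0 0 0 0 0 0 1;0 0 0 0 0 0 1;0 0 0 0 0 0 1' 45
```

```text
time_s: 9.6
position: [498.0, -175.4, 7.9]
orientation: [0.789, 0.615, -0.0, -0.0]
contact_force: [0.3, 0.7, -0.0]
width: 47.2
grip_force: 0.0
time_s: 10.1
position: [498.4, -175.4, 8.7]
orientation: [0.789, 0.615, 0.0, 0.001]
contact_force: [-1.8, 0.3, 5.8]
width: 31.9
grip_force: 44.3
```

```bash
python3 -m handwheel '0 0 0.012 0 0 0 1;0 0 0.035 0 0 0 1;0 0 0.07 0 0 0 1;0.005 0.015 0.105 0 0 0 1;0.015 0.042 0.13 0 0 0 1;0.027 0.076 0.145 0 0 0 1;0.039 0.11 0.16 0 0 0 1;0.05 0.143 0.17 0 0 0 1;0.06 0.17 0.175 0 0 0 1;0.067 0.19 0.175 0 0 0 1;0.067 0.19 0.175 0 0 0 1;0.067 0.19 0.175 0 0 0 1'
python3 b.py 6 vial_mid vial_mouth cap_mid;python3 -c "
from d import *
c=np.load('cal6.npy',allow_pickle=True).item();s=sensors.observe();print(s['position'],s['width'],s['contact_force'])
print(proj(c,W(-50,0,92),True),proj(c,W(-50,0,6),True))
delta(s['position'],toolR(0))
import cv2;a=cv2.imread('pics/w6.png')[100:370,160:400];cv2.imwrite('pics/w6c.png',cv2.resize(a,None,fx=2.2,fy=2.2,interpolation=cv2.INTER_CUBIC))"
```

```text
time_s: 11.1
position: [564.8, 16.0, 182.5]
orientation: [0.788, 0.616, -0.0, -0.0]
contact_force: [0.1, -0.2, 0.0]
width: 31.9
grip_force: 44.8
vial_mid [([278.7, 201.3], 0.66, [566.3, 12.1])]
vial_mouth [([273.9, 204.6], 0.88, [563.8, 18.4])]
cap_mid [([278.0, 267.2], 0.8, [546.3, -67.2])]
cam [582.6, 84.1, 325.8] [-0.1, -0.3, -1.0] 65.70646984690485
[564.21519318  14.03524405 182.32783351] 32.130221849245856 [ 0.07306686 -0.43711471 -0.45945987]
[276.14655984 212.00058651] [276.36673105 187.40762093]
shift m [0.0, 0.0, 0.0] rot [-0.0, -0.08, 0.17]
```

View pics/w6c.png

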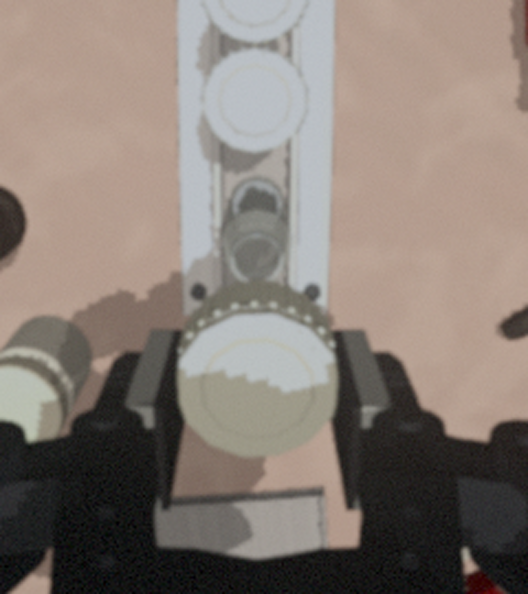

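```bash
python3 -c "
from d import *
c=np.load('cal6.npy',allow_pickle=True).item();P=sensors.observe()['position']
m=onz(c,(275.9,215.5),92,True);k=onz(c,(276.8,274.5),P[2]+15,True)
print('mouth',m,(m-M)@ex,(m-M)@ey);print('cap',k,(k-M)@ex,(k-M)@ey,'tcp',P,(P-M)@ex,(P-M)@ey);print('delta',m-k)"
```

```text
mouth [564.26088295  13.45955213  92.        ] -52.75161372764891 0.18277588607020756
cap [566.29345863  18.56590855 197.32783351] -47.30521335803978 -0.5540841813793 tcp [564.21519318  14.03524405 182.32783351] -52.2040756756727 0.36638095785793845
delta [  -2.03257568   -5.10635642 -105.32783351]
```

```bash
cat > e.py <<'E'
from d import *
import cv2
from scipy.optimize import differential_evolution as DE
c=np.load('cal6.npy',allow_pickle=True).item();im=cv2.GaussianBlur(cv2.imread('pics/w6.png'),(0,0),1.0).astype(np.float32)
G=np.sqrt(sum(cv2.Sobel(im[:,:,i],cv2.CV_32F,1,0)**2+cv2.Sobel(im[:,:,i],cv2.CV_32F,0,1)**2 for i in range(3)))
G=np.minimum(G,np.percentile(G,97))
def score(x,y,z,r,th):
    p=np.array([proj(c,W(x+r*np.cos(t),y+r*np.sin(t),z),True) for t in th])
    return -cv2.remap(G,p[:,0].astype(np.float32)[None],p[:,1].astype(np.float32)[None],1).mean()
th=np.linspace(0,2*np.pi,90)
P=sensors.observe()['position']
def run(n,b,f):
    r=DE(f,b,seed=1,popsize=12,maxiter=40,tol=1e-6);print(n,r.x.round(2),round(float(r.fun),1))
far=th[np.cos(th)<-.0]  # edge away from camera + sides
run('stand',[(-6,6),(-4,4),(88,104)],lambda v:score(*v,17,th))
run('cap r17',[(-58,-40),(-5,5),(182,202)],lambda v:score(*v,17,th))
run('cap r16.5',[(-58,-40),(-5,5),(182,202)],lambda v:score(*v,16.5,th))
for z in (188,191,194,197):
    run('cap z%d'%z,[(-58,-40),(-5,5),(15,18.5)],lambda v:score(v[0],v[1],z,v[2],th))
run('mouth',[(-60,-44),(-4,4),(8.5,10.5)],lambda v:score(v[0],v[1],92,v[2],th))
print(P)
E
python3 e.py
```

```text
stand [-0.35  1.16 88.31] -134.1
cap r17 [-50.13  -0.52 193.95] -205.0
cap r16.5 [-48.07  -0.53 197.84] -205.0
cap z188 [-53.31  -0.52  17.77] -205.0
cap z191 [-51.72  -0.5   17.4 ] -205.1
cap z194 [-50.11  -0.51  17.  ] -205.1
cap z197 [-48.51  -0.5   16.62] -205.1
mouth [-47.34  -0.94  10.49] -93.4
[564.21519318  14.03524405 182.32783351]
```

```bash
python3 -m handwheel '-0.005 -0.019 -0.005 0 0 0 1;-0.0094 -0.0378 -0.02 0 0 0 1;-0.0094 -0.0378 -0.045 0 0 0 1;-0.0094 -0.0378 -0.07 0 0 0 1;-0.0094 -0.0378 -0.079 0 0 0 1;-0.0094 -0.0378 -0.079 0 0 0 1;-0.0094 -0.0378 -0.079 0 0 0 1;-0.0094 -0.0378 -0.079 0 0 0 1'
python3 b.py 7 vial_mouth cap_mid; python3 -c "
from d import *
import cv2
c=np.load('cal7.npy',allow_pickle=True).item();s=sensors.observe();P=s['position'];print(P,(P-M)@ex,(P-M)@ey)
print(proj(c,W(-52,0,92),True))
a=cv2.imread('pics/w7.png')[170:370,170:390];cv2.imwrite('pics/w7c.png',cv2.resize(a,None,fx=3,fy=3,interpolation=cv2.INTER_CUBIC))"
```

```text
time_s: 11.97
position: [556.0, -23.1, 104.8]
orientation: [0.789, 0.615, 0.0, 0.0]
contact_force: [1.0, 1.1, 0.0]
width: 32.1
grip_force: 44.8
vial_mouth [([273.2, 178.6], 0.56, [564.1, 13.9])]
cap_mid [([278.4, 267.8], 0.58, [546.7, -69.2])]
cam [573.7, 45.0, 248.1] [-0.1, -0.3, -1.0] 65.70646984690485
[556.09088521 -22.79435252 104.78579146] -89.90512381838455 -0.6605235570363488
[273.78393458 183.28598689]
```

View pics/w7c.png

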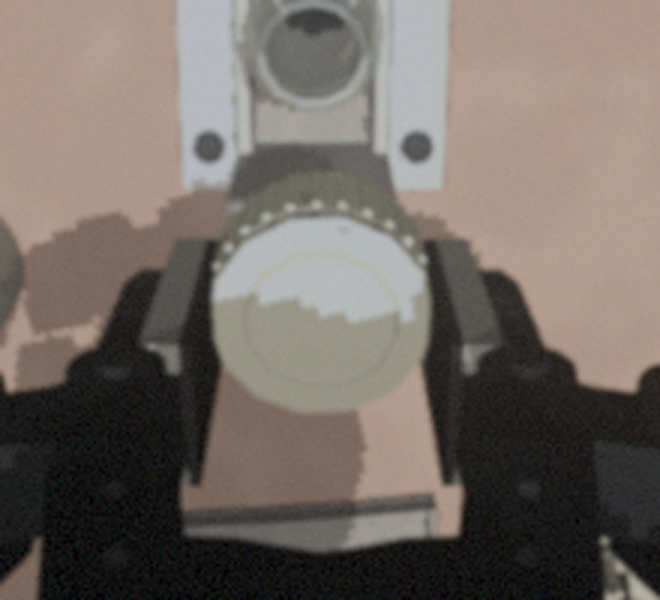

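```bash
sed -i "s/cal6/cal7/;s/w6.png/w7.png/;/^run('stand/,\$d" e.py
cat >> e.py <<'E'
a=onz(c,(274.3,187.7),92,True);print('eye mouth',(a-M)@ex,(a-M)@ey)
for dz in (10,15):
    k=onz(c,(277.2,274.7),P[2]+dz,True);print('eye cap',dz,(k-M)@ex,(k-M)@ey)
run('mouth',[(-60,-44),(-4,4),(8,10.8)],lambda v:score(v[0],v[1],92,v[2],th[np.sin(th)**2<2]))
for r in (16.45,17): run('cap%g'%r,[(-100,-76),(-5,5),(P[2]+2,P[2]+25)],lambda v:score(*v,r,th))
print(P,(P-M)@ex,(P-M)@ey)
E
python3 e.py
```

```text
eye mouth -54.215437895044374 -0.2465027544119343
eye cap 10 -89.9770472341434 -1.601581833603829
eye cap 15 -87.34855822604531 -1.5923346165995218
mouth [-5.421e+01 -5.000e-02  8.000e+00] -145.7
cap16.45 [-87.92  -1.38 120.46] -206.2
cap17 [-90.2   -1.38 116.19] -206.2
[556.09088521 -22.79435252 104.78579146] -89.90512381838455 -0.6605235570363488
```

```bash
python3 -m handwheel '0.003 0.014 0 0 0 0 1;0.006 0.028 0 0 0 0 1;0.0071 0.0336 0 0 0 0 1;0.0071 0.0336 0 0 0 0 1;0.0071 0.0336 0 0 0 0 1' 50
python3 -m handwheel '0 0 -0.002 0 0 0 1;0 0 -0.004 0 0 0 1;0 0 -0.006 0 0 0 1;0 0 -0.007 0 0 0 1;0 0 -0.008 0 0 0 1;0 0 -0.009 0 0 0 1'
python3 -m handwheel '0 0 -0.001 0 0 0 1;0 0 -0.002 0 0 0 1;0 0 -0.003 0 0 0 1;0 0 -0.003 0 0 0 1'
```

```text
time_s: 12.53
position: [562.4, 10.9, 103.7]
orientation: [0.788, 0.615, -0.0, -0.0]
contact_force: [0.3, 0.7, 0.2]
width: 31.9
grip_force: 49.9
time_s: 13.03
position: [562.2, 10.5, 94.1]
orientation: [0.789, 0.615, -0.001, -0.0]
contact_force: [0.1, -1.5, -0.6]
width: 32.0
grip_force: 49.9
time_s: 13.37
position: [562.2, 10.8, 91.1]
orientation: [0.789, 0.615, -0.0, -0.0]
contact_force: [0.4, -0.6, -0.8]
width: 31.8
grip_force: 49.9
```

```bash
for i in 1 2; do python3 -m handwheel '0 0 -0.001 0 0 0 1;0 0 -0.002 0 0 0 1;0 0 -0.002 0 0 0 1'|egrep 'pos|contact'; done; for i in 1 2 3; do python3 -m handwheel '0 0 -0.001 0 0 0 1;0 0 -0.001 0 0 0 1'|egrep 'pos|contact';done
```

```text
position: [562.3, 10.8, 89.3]
contact_force: [0.2, -0.3, -0.1]
position: [563.0, 10.7, 88.1]
contact_force: [-0.5, -0.4, 5.0]
position: [563.1, 10.8, 87.5]
contact_force: [1.1, -0.8, 7.3]
position: [562.6, 10.8, 85.8]
contact_force: [-0.0, 1.5, 0.8]
position: [561.7, 10.8, 83.6]
contact_force: [0.5, 0.0, -1.6]
```

It clicked: the force rose to about 7 N and then dropped. Now on to the hard stop.

```bash
for i in 1 2 3 4; do python3 -m handwheel '0 0 -0.0007 0 0 0 1;0 0 -0.0007 0 0 0 1;0 0 -0.0007 0 0 0 1'|egrep 'pos|contact'; done
```

```text
position: [562.1, 10.8, 83.3]
contact_force: [-0.3, -1.2, -1.4]
position: [562.3, 10.7, 82.9]
contact_force: [-0.0, -0.6, -0.5]
position: [562.3, 10.7, 82.2]
contact_force: [0.1, -0.4, 0.7]
position: [562.6, 10.7, 81.9]
contact_force: [0.7, -0.5, 2.9]
```

```bash
for i in 1 2 3; do python3 -m handwheel '0 0 -0.0005 0 0 0 1;0 0 -0.0005 0 0 0 1;0 0 -0.0005 0 0 0 1'|egrep 'pos|contact'; done
```

```text
position: [562.8, 10.6, 81.8]
contact_force: [-0.1, -0.4, 4.7]
position: [563.0, 10.7, 81.8]
contact_force: [-1.6, -2.6, 7.2]
position: [563.2, 10.7, 81.7]
contact_force: [-1.5, -1.6, 9.9]
```

```bash
for i in 1 2; do python3 -m handwheel '0 0 0 0 0 0 1;0 0 0 0 0 0 1;0 0 0 0 0 0 1;0 0 0 0 0 0 1;0 0 0 0 0 0 1;0 0 0 0 0 0 1;0 0 0 0 0 0 1;0 0 0 0 0 0 1'|egrep 'pos|contact|time'; done; python3 b.py 8 vial_mid cap_mid standing_vial_0_mid
```

```text
time_s: 16.78
position: [563.2, 10.7, 81.8]
contact_force: [-1.5, -0.1, 9.9]
time_s: 17.45
position: [563.2, 10.7, 81.8]
contact_force: [-0.5, -0.5, 10.5]
vial_mid [([277.0, 213.6], 0.57, [568.0, 25.9])]
cap_mid [([276.7, 266.7], 0.93, [555.7, -23.1]), ([278.9, 216.2], 0.32, [566.4, 13.7])]
standing_vial_0_mid [([274.2, 150.4], 0.73, [575.3, 61.2])]
cam [580.8, 78.7, 225.1] [-0.1, -0.3, -1.0] 65.70646984690485
```

The push is steady at about 10 N on the hard stop, and the neighbouring vial hasn't moved.

```bash
python3 -c "
from workcell import arm;print(arm.job_done())"
```

```text
the job is handed in; nothing more can be done
None
```

The tipped vial stands upright in the lane about 40 mm from the end stop; the larger cap clicked on and sits fully home, and I handed the job in at about 17.5 s with the fingers still pressing down at about 10 N.

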